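Lay the flight battery down in its charging cradle

ROBOT

A 7-joint arm with a two-finger parallel gripper is mounted at the origin on the work surface. World frame = base frame: x ahead of the robot, y to its left, z up, the work surface at z = 0. Lengths are in m, angles in rad, forces in N, time in s.
With the tool pointing down it reaches from about 0.35 to 0.9 m from the base axis. Payload 7.2 kg.
Tool frame: the origin (TCP) lies at the very end of the fingers, on their centre line; the grasp point (between the pads) lies 19 mm behind it; z points along the fingers, y is the line along which they close (so a half turn about z gives the same grasp; the last joint's range is limited). The gripper opens to 85 mm and grips with 20 to 120 N. Pads are 22 mm wide; open, the fingers measure 114 mm over their backs; the gripper's body (76 mm by 85 mm) begins 54 mm behind the grasp point. The pads swing forward as they close: fully open they stand 13 mm farther back than shut.
Start: joints at [-1.237, 0.411, -0.013, 1.596, 0.006, 1.134, -0.082], TCP at [0.244, 0.575, 0.204] pointing down, gripper open.
Joint ranges: [-2.95, 2.95], [-0.29, 1.99], [-1.47, 1.44], [0.14, 2.54], [-1.03, 4.17], [0.13, 1.85], [-2.86, 2.86]. Speed limits (rad/s): [2.39, 2.39, 3.01, 3.01, 3.14, 3.14, 3.14].

INTERFACE

Orientations are given as a rotation vector (axis times angle).
In Python, from plant import bot, eyes gives the robot as it stands. The module is installed in compiled form; this text tells all that it offers.
- The arm moves only by the tool jog_arm, never from a script. Its argument "deltas" is a list that holds one entry, the list of rows, each a list of 5 numbers: the shift along the tool's x, y, z in mm, then the turn about the tool's z in degrees, then the closure, from -1 (fully open) to 1 (shut). In form: [[[x, y, z, roll, jaw], ...]]. A call has 1 to 5 rows; each row shifts and turns the commanded pose from where the row before left it, along the tool's axes as they then stand; what a row does not reach is not made up. A row lasts 1/12 s, in which the tool goes at most 41.7 mm and 7.16 degrees, less where a joint would pass 70% of its speed; a pose out of reach is approached as far as the arm can. A call with a gripper value outside its range is refused whole. The fingers move at their own pace and stop on an object; "squeeze" is the grip in N (left out, the last holds). Time passes only in rows, so rows that do not move let the fingers close. It gives the time, the measured TCP pose, the force, the opening and the grip force at its end, in the units of the state.
- bot.read_state(): the state, without advancing time (a new reading comes with each control period).
- eyes.read_camera(name): name is "scene" or "top"; returns the picture (384x512x3 uint8, red, green, blue); there is no depth.
- eyes.camera_info(name): a dict with "intrinsics" (3x3 intrinsics, pixels), "R" (3x3) and "t" (3): a world point X has camera coordinates R X + t. Camera axes: x right, y down, z forward; pixel columns grow to the right and rows downward; lengths in m; the calibration is good to about 2 mm. A picture is of the moment at which its call begins. camera_info takes no time and is no camera call.
- bot.hand_in(): hands the job in; it is judged then, once.
The state is a dict: "clock": time; "joints": joint angles; "qd": joint speeds; "joint_efforts": joint torques, N m; "ee_pos": TCP position; "tcp_rot": TCP orientation; "contact_force": force on the tool from outside, world axes, zero at the start; "moment": the same for the moment, N m; "grip_width": finger opening in m; "grasp_force": force on a finger pad.
Only numpy, scipy, OpenCV 4.12 (cv2) and the standard library are available. Lean on these libraries where they do the work, as an engineer would, in place of code of your own. Each camera call takes 0.05 s, during which the arm holds its last target. There are 200 camera calls.

TASK

Tip the tall black battery over towards the robot with the fingers, easing it down all the way so that it comes to rest gently on its broad side on the charging cradle, and push it along until its foot is flush against the cradle's upright stop. Do not pinch, lift or drop the battery, and leave the spray can, the transmitter and the screwdriver where they are.

Things in the scene. Friction and masses are not known exactly. Their poses are not given: they have to be found in the camera images.
- battery: Flight battery: black block with yellow band, 32 (x) by 75 (y) by 150 mm (z), 0.36 to 0.54 kg, mass centre in its middle, loose, standing on the cradle's deck. Origin: centre of its foot (32 by 75 mm end); z runs along its length to the top. -x: plain broad side that faces the robot and must end underneath; +x: side with the yellow label, to end on top. Beyond about 12 degrees of lean it falls by itself.
- battery_edge (a point): Middle of the lower edge of the battery on its robot side (16 mm towards -x from the foot's centre): the edge it pivots on when tipped towards the robot, and the edge that ends on the deck at the foot of the stop. Axes as battery.
- cradle: Grey charging cradle, fixed. x points away from the robot to the stop, z up; origin on the table under the deck's middle. Flat deck 30 mm above the table, 100 mm wide (y), from x = -75 to +75 mm. The stop, a black block across the deck's far end, spans x = 75 to 105 mm, top 62 mm above the table. The battery's far side starts 5 to 15 mm from it.
- cradle_stop (a point): Middle of the stop's face where it meets the deck (30 mm above the table). Axes as cradle: x into the stop.
- duster: Spray can standing upright, 52 mm across, 150 mm high, loose; origin at the centre of its underside. Leave it alone.
- transmitter: Black radio transmitter lying flat, 95 (x) by 150 (y) by 40 mm with two sticks to 62 mm height, loose; origin at the centre of its underside. Leave it alone.
- driver: Screwdriver lying behind the cradle's stop along its own x, loose. Leave it alone.
- cradle_notch (a point): Middle of the open thumb notch in the deck's robot-side end, at deck height (30 mm above the table). The notch is 52 mm wide (y), 48 mm long (cradle x from -75 to -27 mm), open towards the robot and down to the table, so that a finger can pass below the end of the lying battery.
Mind the look-alikes: they are no part of the job. Leave any orange or turquoise look-alike of the battery alone.

How it is judged:
By the outcome, as a careful person would: the job done as asked, in the order asked, and still so for the second after the job is handed in, with the robot touching nothing.
It also fails if it takes over 64 s, if anything falls off the work surface, if the arm or the gripper's body presses on something with over 40 N, if the wrist force passes 120 N, or if a joint passes its speed limit or range.

## Working session

There is one attempt and no reset: what is moved stays moved. The work goes in short steps, Python scripts to look and compute and a tool call to move; the robot and the scene stay as the last step left them, time stands still between calls to the robot, and variables do not carry over. Pictures are saved under pics/ and viewed, at most 10 in all, crops included, and the job is handed in when it is done.

Besides the shell and the picture viewer there is one more tool, called after "Emit:" by a JSON object that holds its "name" and its "arguments", one argument or row to a line. jog_arm: Moves the arm, as the interface text tells. Its arguments: {"type":"object","properties":{"deltas":{"type":"array","items":{"type":"array","items":{"type":"array","items":{"type":"number"}}}},"squeeze":{"type":"number"}},"required":["deltas"]}

```bash
mkdir -p pics; python3 - <<'E'
from plant import bot,eyes
import cv2,numpy as np
s=bot.read_state();print({k:np.round(v,3).tolist() for k,v in s.items()})
for n in("scene","top"):
    im=eyes.read_camera(n);cv2.imwrite(f"pics/{n}0.png",cv2.cvtColor(im,cv2.COLOR_RGB2BGR))
    c=eyes.camera_info(n);print(n,np.round(c["intrinsics"],1).tolist(),np.round(c["R"],4).tolist(),np.round(c["t"],4).tolist())
E
```

```text
{'clock': 0.0, 'joints': [-1.237, 0.412, -0.013, 1.597, 0.006, 1.134, -0.082], 'qd': [0.002, 0.0, -0.0, -0.001, 0.001, 0.003, -0.001], 'joint_efforts': [-0.0, -60.063, 0.682, -29.941, 0.014, 0.011, 0.0], 'ee_pos': [0.244, 0.575, 0.204], 'tcp_rot': [-0.627, -3.078, 0.003], 'contact_force': [-0.054, -0.176, 0.194], 'moment': [0.019, 0.002, -0.003], 'grasp_force': 0.0, 'grip_width': 0.085}
scene [[468.6, 0.0, 257.1], [0.0, 468.6, 195.3], [0.0, 0.0, 1.0]] [[-0.3248, 0.9456, 0.0193], [0.6126, 0.2259, -0.7574], [-0.7205, -0.2342, -0.6527]] [0.1456, -0.3638, 1.579]
top [[365.9, 0.0, 255.0], [0.0, 365.9, 191.0], [0.0, 0.0, 1.0]] [[0.0267, -0.9996, -0.0085], [-0.9861, -0.0249, -0.1641], [0.1639, 0.0127, -0.9864]] [0.056, 0.6116, 0.7632]
```

View pics/scene0.png

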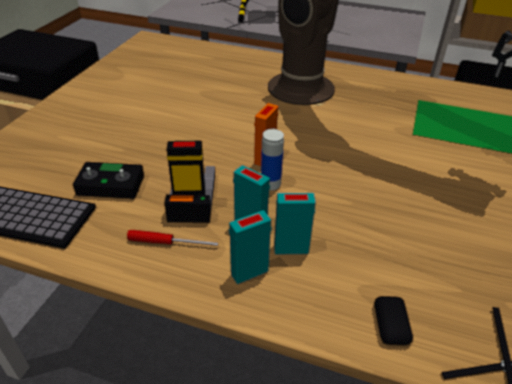

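View pics/top0.png

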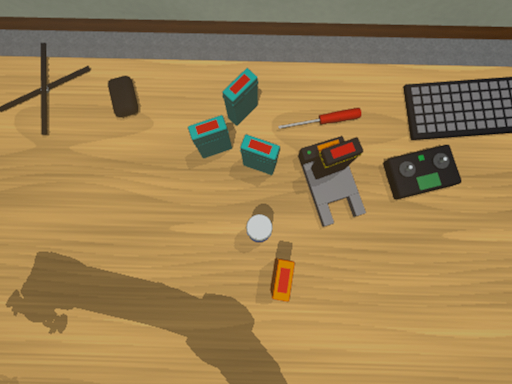

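Both pictures show candidates for the battery. In the top view they are the black and yellow block on the cradle (342,152), orange (284,280), and turquoise (211,136), (260,154) and (240,96). In the scene view the black and yellow one is at (186,170), with the can at (272,160), transmitter at (108,180) and driver at (170,238). By the description I choose the black one on the cradle, and check it in a crop.

```bash
python3 - <<'E'
import cv2,numpy as np
a=cv2.imread("pics/top0.png")[125:235,290:380]; b=cv2.imread("pics/scene0.png")[130:240,150:230]
o=np.hstack([cv2.resize(a,None,fx=4.6,fy=4.6,interpolation=cv2.INTER_CUBIC),cv2.resize(b,None,fx=4.6,fy=4.6,interpolation=cv2.INTER_CUBIC)])
print(o.shape);cv2.imwrite("pics/crop0.png",o)
E
```

```text
(506, 782, 3)
```

View pics/crop0.png

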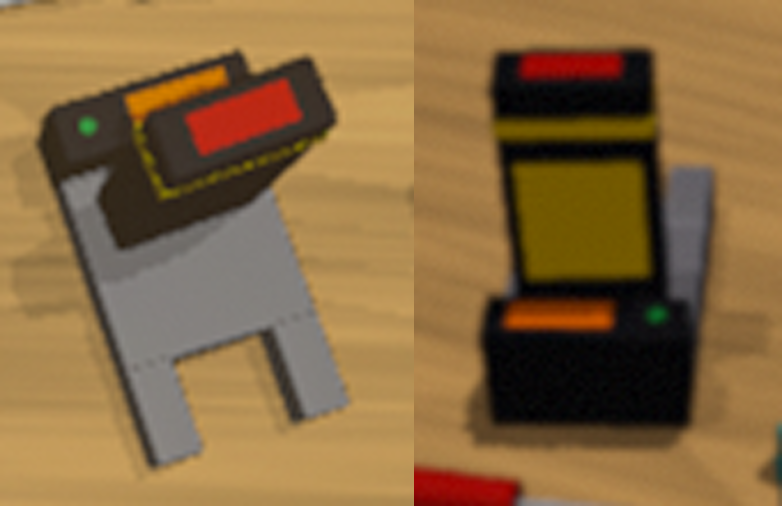

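The crop shows the black battery with the yellow label facing the stop, foot edge near crop (120,250). The notch prongs end at crop (150,467) to (350,404).

```bash
cat > h.py <<'E'
import numpy as np
from scipy.optimize import least_squares
from plant import bot,eyes
CI={n:eyes.camera_info(n) for n in("top","scene")}
def proj(n,X):
    c=CI[n];p=(np.atleast_2d(X)@np.array(c["R"]).T+c["t"])@np.array(c["intrinsics"]).T
    return p[:,:2]/p[:,2:]
def world(q,P):
    c,s=np.cos(q[2]),np.sin(q[2]);P=np.asarray(P,float)/1000
    return np.c_[q[0]+c*P[:,0]-s*P[:,1],q[1]+s*P[:,0]+c*P[:,1],P[:,2]]
def fit(obs,q0):
    f=lambda q:np.concatenate([(proj(n,world(q,[p]))[0]-u) for n,u,p in obs])
    r=least_squares(f,q0,loss="soft_l1");return r.x,np.round(r.fun.reshape(-1,2),1)
E
python3 - <<'E'
from h import *
T=lambda x,y:("top",np.array([290+(x+.5)/4.6-.5,125+(y+.5)/4.6-.5]))
S=lambda x,y:("scene",np.array([150+(x-414+.5)/4.6-.5,130+(y+.5)/4.6-.5]))
cr=[T(150,467)+((-75,50,30),),T(203,450)+((-75,26,30),),T(303,417)+((-75,-26,30),),T(350,404)+((-75,-50,30),),T(174,360)+((-27,26,30),),T(268,329)+((-27,-26,30),),T(50,112)+((105,50,62),),T(240,50)+((105,-50,62),),S(692,425)+((105,50,0),),S(714,168)+((-75,50,30),)]
q,r=fit(cr,[.6,-.2,-.3]);print("cradle",q.round(4),r.tolist())
ba=[T(148,118)+((16,37.5,180),),T(312,58)+((16,-37.5,180),),T(335,122)+((-16,-37.5,180),),T(168,185)+((-16,37.5,180),),T(120,250)+((-16,37.5,30),),S(495,52)+((-16,-37.5,180),),S(652,50)+((-16,37.5,180),)]
b,r=fit(ba,q);print("batt",b.round(4),r.tolist())
c,s=np.cos(q[2]),np.sin(q[2]);d=b[:2]-q[:2];print("batt in cradle mm",1000*np.array([c*d[0]+s*d[1],-s*d[0]+c*d[1]]),np.degrees(q[2]),np.degrees(b[2]))
for n in("top","scene"):
  R=np.array(CI[n]["R"]);print(n,-R.T@CI[n]["t"])
from scipy.spatial.transform import Rotation as Ro
print(Ro.from_rotvec(bot.read_state()["tcp_rot"]).as_matrix().round(3))
for nm,u in(("can",(259,228)),):
  R=np.array(CI["top"]["R"]);d=R.T@np.linalg.inv(CI["top"]["intrinsics"])@[*u,1];o=-R.T@CI["top"]["t"];print(nm,o+d*(.15-o[2])/d[2])
E
```

```text
cradle [ 0.6246 -0.1067  0.3311] [[1.4, 0.0], [-0.0, 0.5], [0.1, 0.7], [-0.1, 0.4], [-0.8, -0.1], [0.4, -0.2], [-0.9, -0.8], [0.1, -0.3], [-0.1, 1.2], [-0.0, -0.8]]
batt [ 0.6709 -0.0928  0.3726] [[-1.2, -1.1], [-0.3, -1.0], [1.2, 0.3], [0.7, -0.2], [-1.0, 1.1], [-0.5, -1.3], [0.3, -1.1]]
batt in cradle mm [48.31807821 -1.97727358] 18.970799789392917 21.34705896971855
top [0.47654834 0.06156933 0.8537086 ]
scene [1.40788813 0.31433636 0.75216657]
[[-0.92   0.391 -0.   ]
 [ 0.391  0.92  -0.001]
 [-0.    -0.001 -1.   ]]
can [0.52177357 0.06106775 0.15      ]
```

The crop confirms the choice. Plan:
- Straddle the battery loosely, one finger in front and one behind, and tip it with the rear finger onto the front one.
- At about 35° of lean, swing the rear finger away sideways about the front finger.
- Lower the battery with the front finger alone while easing it to the stop.

First I raise the arm and square the roll.

Emit:
{"name": "jog_arm", "arguments": {
  "deltas": [
    [[0, 0, -6, 6.7, -0.08], [0, 0, -6, 6.7, -0.08], [0, 0, -6, 6.7, -0.08], [0, 0, -6, 6.7, -0.08], [0, 0, -6, 6.7, -0.08]]
  ],
  "squeeze": 20
}}

```text
clock: 0.52
ee_pos: [0.2443, 0.5749, 0.2343]
tcp_rot: [1.495, 2.763, -0.002]
contact_force: [-0.4, 0.4, -0.4]
grip_width: 0.0461
grasp_force: 0.0
```

Emit:
{"name": "jog_arm", "arguments": {
  "deltas": [
    [[0, 0, 0, 6.7, -0.08], [0, 0, 0, 6.7, -0.08], [0, 0, 0, 0, -0.08]]
  ]
}}

```text
clock: 0.77
ee_pos: [0.2442, 0.575, 0.2342]
tcp_rot: [1.806, 2.57, -0.001]
contact_force: [0.6, -0.4, 0.7]
grip_width: 0.0461
grasp_force: 0.0
```

Emit:
{"name": "jog_arm", "arguments": {
  "deltas": [
    [[-20, 4, 0, 0, -0.08], [-30, 7, 0, 0, -0.08], [-30, 7, 0, 0, -0.08], [-30, 7, 0, 0, -0.08], [-30, 7, 0, 0, -0.08]]
  ]
}}

```text
clock: 1.18
ee_pos: [0.323, 0.4533, 0.2342]
tcp_rot: [1.794, 2.579, -0.001]
contact_force: [0.4, 0.1, 0.9]
grip_width: 0.0459
grasp_force: 0.0
```

Emit:
{"name": "jog_arm", "arguments": {
  "deltas": [
    [[-30, 7, 0, 0, -0.08], [-30, 7, 0, 0, -0.08], [-30, 7, 0, 0, -0.08], [-30, 7, 0, 0, -0.08], [-30, 7, 0, 0, -0.08]]
  ]
}}

```text
clock: 1.6
ee_pos: [0.4074, 0.3244, 0.2344]
tcp_rot: [1.794, 2.579, -0.0]
contact_force: [0.1, 0.2, -0.1]
grip_width: 0.0462
grasp_force: 0.0
```

Emit:
{"name": "jog_arm", "arguments": {
  "deltas": [
    [[-30, 7, 0, 0, -0.08], [-30, 7, 0, 0, -0.08], [-30, 7, 0, 0, -0.08], [-30, 7, 0, 0, -0.08], [-30, 7, 0, 0, -0.08]]
  ]
}}

```text
clock: 2.02
ee_pos: [0.4917, 0.1955, 0.2344]
tcp_rot: [-1.794, -2.579, 0.0]
contact_force: [1.1, -0.3, -0.5]
grip_width: 0.0464
grasp_force: 0.0
```

Emit:
{"name": "jog_arm", "arguments": {
  "deltas": [
    [[-30, 7, 0, 0, -0.08], [-30, 7, 0, 0, -0.08], [-30, 7, 0, 0, -0.08], [-30, 7, 0, 0, -0.08], [-30, 7, 0, 0, -0.08]]
  ]
}}

```text
clock: 2.43
ee_pos: [0.5761, 0.0668, 0.2343]
tcp_rot: [-1.794, -2.579, 0.001]
contact_force: [0.3, 0.4, 0.2]
grip_width: 0.0464
grasp_force: 0.0
```

Emit:
{"name": "jog_arm", "arguments": {
  "deltas": [
    [[-30, 7, 0, 0, -0.08], [-30, 7, 0, 0, -0.08], [-30, 7, 0, 0, -0.08], [-30, 7, 0, 0, -0.08], [-20, 4, 0, 0, -0.08]]
  ]
}}

```text
clock: 2.85
ee_pos: [0.6546, -0.0556, 0.2339]
tcp_rot: [1.797, 2.577, -0.002]
contact_force: [-0.9, -0.3, 0.8]
grip_width: 0.046
grasp_force: 0.0
```

```bash
cat >> h.py <<'E'
import cv2
from scipy.spatial.transform import Rotation as Ro
Q=np.array([.6246,-.1067,.345])
def tocr(p):
    c,s=np.cos(Q[2]),np.sin(Q[2]);d=np.array(p[:2])-Q[:2]
    return np.round([1000*(c*d[0]+s*d[1]),1000*(-s*d[0]+c*d[1]),1000*p[2]],1)
def st():
    s=bot.read_state();R=Ro.from_rotvec(s["tcp_rot"]).as_matrix();y=R[:,1]
    print("cr",tocr(s["ee_pos"]),"yaw",np.degrees(np.arctan2(y[1],y[0])).round(1),"F",np.round(s["contact_force"],1),"t",s["clock"],"w",s["grip_width"]);return s
def look(name):
    a=cv2.cvtColor(eyes.read_camera("top"),cv2.COLOR_RGB2BGR)[95:235,270:390];b=cv2.cvtColor(eyes.read_camera("scene"),cv2.COLOR_RGB2BGR)[100:240,130:240]
    cv2.imwrite(name,np.hstack([cv2.resize(i,None,fx=3.4,fy=3.4,interpolation=cv2.INTER_CUBIC) for i in(a,b)]))
E
python3 -c "
from h import *
st();look('pics/a1.png')"
```

```text
cr [ 45.5  37.9 233.9] yaw 20.2 F [-0.9 -0.3  0.8] t 2.85 w 0.04596528223365661
```

View pics/a1.png

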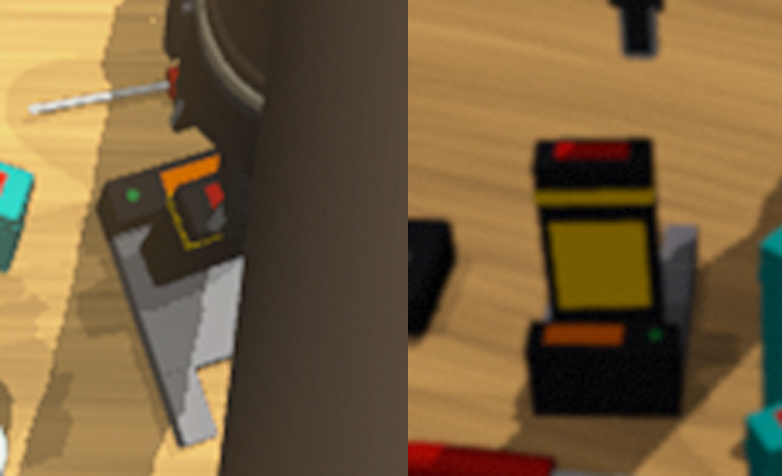

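The picture shows the fingertip at crop (640,50), still 40 mm to +y of the standing battery. I move over it.

Emit:
{"name": "jog_arm", "arguments": {
  "deltas": [
    [[-15, 1, 0, 0, -0.36], [-15, 1, 0, 0, -0.36], [-10, 1, 0, 0, -0.36], [0, 0, 0, 0, -0.36]]
  ]
}}

```text
clock: 3.28
ee_pos: [0.6706, -0.092, 0.2345]
tcp_rot: [1.802, 2.572, -0.002]
contact_force: [-1.3, -0.3, 0.0]
grip_width: 0.0582
grasp_force: 0.0
```

```bash
python3 -c "
from h import *
st();look('pics/a2.png')
for X in (29,36,43):
  for z in (234,242): print(X,z,((proj('scene',world(Q,[(48.5+X,-2-11,z),(48.5+X,-2+11,z)]))-[130,100])*3.4+[408,0]).round(0).tolist())
print(((proj('scene',world(Q,[(x,y,180) for x in (32,64) for y in (-39.5,35.5)]))-[130,100])*3.4+[408,0]).round(0).tolist())"
```

```text
cr [ 48.3  -1.7 234.5] yaw 20.0 F [-1.3 -0.3  0. ] t 3.2833 w 0.05817391997893752
29 234 [[560.0, 101.0], [598.0, 101.0]]
29 242 [[559.0, 89.0], [596.0, 90.0]]
36 234 [[559.0, 107.0], [596.0, 108.0]]
36 242 [[557.0, 96.0], [595.0, 96.0]]
43 234 [[557.0, 114.0], [595.0, 114.0]]
43 242 [[556.0, 102.0], [594.0, 103.0]]
[[535.0, 134.0], [653.0, 135.0], [528.0, 163.0], [650.0, 164.0]]
```

View pics/a2.png

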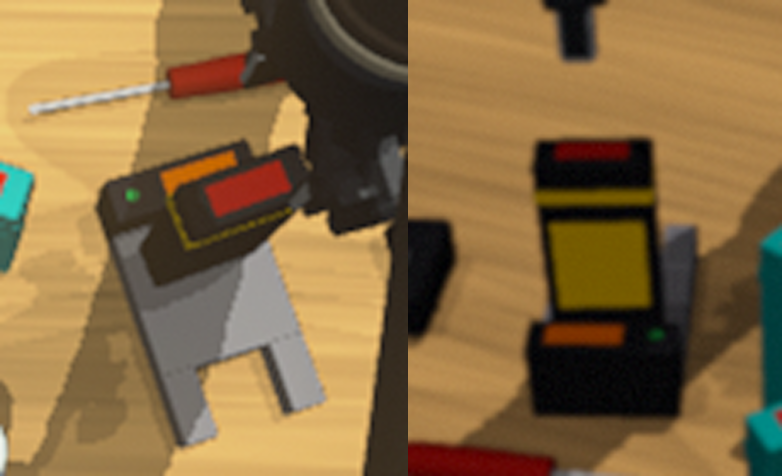

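```bash
python3 -c "
from h import *
for X in (-43,-29,0,29,43):
  for z in (234,247,262): 
    W=world(Q,[(48.5+X,-2-11,z),(48.5+X,-2+11,z)]);print(X,z,((proj('top',W)-[270,95])*3.4).round(0).tolist(),((proj('scene',W)-[130,100])*3.4+[408,0]).round(0).tolist())
W=world(Q,[(x,y,180) for x in (32,64) for y in (-39.5,35.5)]);print(((proj('top',W)-[270,95])*3.4).round(0).tolist())
"
python3 - <<'E'
import sys;sys.path.insert(0,'.')
from h import *
im=eyes.read_camera("top");cv2.imwrite('pics/a3.png',cv2.resize(cv2.cvtColor(im,cv2.COLOR_RGB2BGR)[60:230,280:480],None,fx=3.5,fy=3.5,interpolation=cv2.INTER_CUBIC))
E
```

```text
-43 234 [[317.0, 230.0], [277.0, 243.0]] [[574.0, 38.0], [609.0, 38.0]]
-43 247 [[325.0, 224.0], [284.0, 237.0]] [[572.0, 20.0], [608.0, 20.0]]
-43 262 [[334.0, 216.0], [291.0, 230.0]] [[570.0, -2.0], [606.0, -2.0]]
-29 234 [[308.0, 205.0], [267.0, 218.0]] [[571.0, 50.0], [607.0, 50.0]]
-29 247 [[315.0, 198.0], [274.0, 211.0]] [[569.0, 31.0], [605.0, 32.0]]
-29 262 [[323.0, 190.0], [281.0, 203.0]] [[567.0, 10.0], [603.0, 10.0]]
0 234 [[287.0, 153.0], [247.0, 166.0]] [[566.0, 75.0], [602.0, 75.0]]
0 247 [[294.0, 145.0], [253.0, 158.0]] [[564.0, 56.0], [601.0, 56.0]]
0 262 [[302.0, 136.0], [260.0, 149.0]] [[561.0, 34.0], [599.0, 35.0]]
29 234 [[268.0, 102.0], [228.0, 115.0]] [[560.0, 101.0], [598.0, 101.0]]
29 247 [[274.0, 93.0], [233.0, 106.0]] [[558.0, 82.0], [596.0, 82.0]]
29 262 [[281.0, 83.0], [240.0, 96.0]] [[556.0, 60.0], [594.0, 60.0]]
43 234 [[258.0, 77.0], [218.0, 90.0]] [[557.0, 114.0], [595.0, 114.0]]
43 247 [[264.0, 68.0], [224.0, 81.0]] [[555.0, 95.0], [593.0, 95.0]]
43 262 [[271.0, 57.0], [230.0, 70.0]] [[553.0, 73.0], [591.0, 73.0]]
[[317.0, 195.0], [191.0, 236.0], [297.0, 142.0], [171.0, 183.0]]
```

View pics/a3.png

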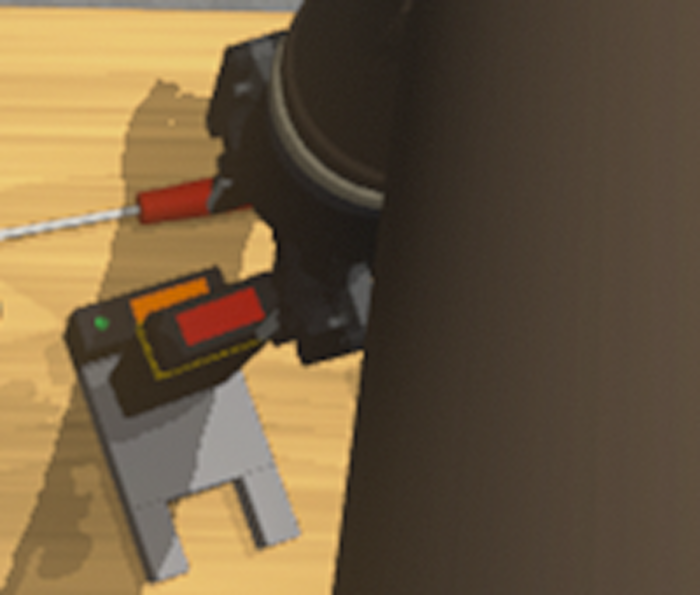

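The view shows the rear fingertip at crop (220,190) and the front one at crop (268,320), straddling the battery with their tips about 25 mm above the nominal TCP. I descend and watch the force.

Emit:
{"name": "jog_arm", "arguments": {
  "deltas": [
    [[0, 0, 18, 0, -0.36], [0, 0, 18, 0, -0.36], [0, 0, 18, 0, -0.36], [0, 0, 10, 0, -0.36], [0, 0, 6, 0, -0.36]]
  ]
}}

```text
clock: 3.85
ee_pos: [0.6696, -0.0877, 0.1631]
tcp_rot: [-1.797, -2.574, 0.001]
contact_force: [0.8, 1.1, -0.3]
grip_width: 0.0582
grasp_force: 0.0
```

Emit:
{"name": "jog_arm", "arguments": {
  "deltas": [
    [[0, 0, 6, 0, -0.36], [0, 0, 6, 0, -0.36], [0, 0, 6, 0, -0.36], [0, 0, 0, 0, -0.36]]
  ]
}}

```text
clock: 4.18
ee_pos: [0.67, -0.0888, 0.1456]
tcp_rot: [-1.8, -2.574, 0.001]
contact_force: [-0.3, 0.5, 0.4]
grip_width: 0.0579
grasp_force: 0.0
```

```bash
cat >> h.py <<'E'
def blobs(im):
    h=cv2.cvtColor(im,cv2.COLOR_RGB2HSV);m=np.zeros(im.shape[:2],bool);m[90:250,130:240]=1
    red=m&((h[...,0]<5)|(h[...,0]>174))&(h[...,1]>180)&(h[...,2]>70); red[228:,:]=0
    yel=m&(h[...,0]>22)&(h[...,0]<30)&(h[...,1]>200)&(h[...,2]>50)
    return [(np.argwhere(k)[:,::-1].mean(0).round(1).tolist(),int(k.sum())) for k in(red,yel)]
E
python3 -c "
from h import *
st();print('old',blobs(cv2.imread('pics/scene0.png')[...,::-1].copy()));print(blobs(eyes.read_camera('scene')));look('pics/a4.png')"
```

```text
cr [ 48.8   1.5 145.6] yaw 20.1 F [-0.3  0.5  0.4] t 4.1833 w 0.05794707722204259
old [([184.0, 144.7], 111), ([185.8, 173.9], 862)]
[([182.4, 148.7], 18), ([185.9, 174.1], 863)]
```

View pics/a4.png

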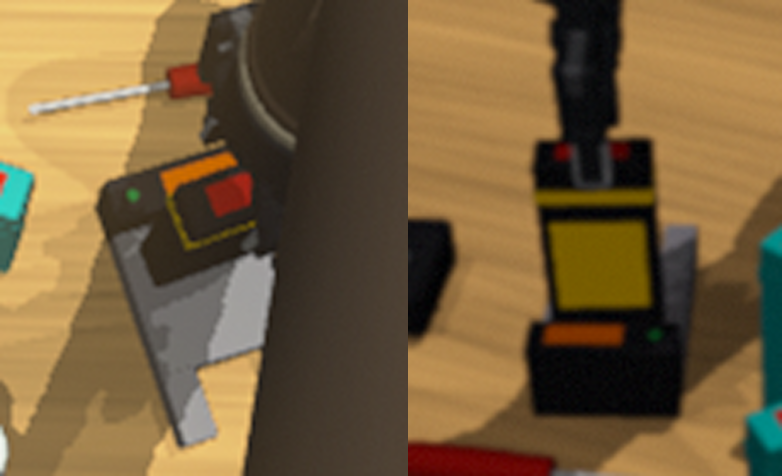

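The rear fingertip is at crop (592,185), only about 6 mm below the battery's top. I go 12 mm lower, narrow the opening to 46 mm, then push gently towards the robot.

Emit:
{"name": "jog_arm", "arguments": {
  "deltas": [
    [[-1, 0, 4, 0, -0.3], [-1, 0, 4, 0, -0.2], [-1, 0, 4, 0, -0.08], [0, 0, 0, 0, -0.08]]
  ]
}}

```text
clock: 4.67
ee_pos: [0.6708, -0.092, 0.1334]
tcp_rot: [-1.8, -2.573, 0.001]
contact_force: [-0.0, -0.2, -1.1]
grip_width: 0.046
grasp_force: 0.0
```

Emit:
{"name": "jog_arm", "arguments": {
  "deltas": [
    [[0, -2, 0, 0, -0.08], [0, -2, 0, 0, -0.08], [0, -2, 0, 0, -0.08], [0, -2, 0, 0, -0.08], [0, -2, 0, 0, -0.08]]
  ]
}}

```text
clock: 5.08
ee_pos: [0.662, -0.0952, 0.1348]
tcp_rot: [1.8, 2.574, 0.001]
contact_force: [0.7, 0.1, 0.1]
grip_width: 0.0464
grasp_force: 0.3
```

Emit:
{"name": "jog_arm", "arguments": {
  "deltas": [
    [[0, -2, 0, 0, -0.08], [0, -2, 0, 0, -0.08], [0, -2, 0, 0, -0.08], [0, 0, 0, 0, -0.08]]
  ]
}}

```text
clock: 5.42
ee_pos: [0.656, -0.0975, 0.1346]
tcp_rot: [-1.8, -2.574, 0.0]
contact_force: [-0.0, 0.3, 0.4]
grip_width: 0.046
grasp_force: 0.2
```

```bash
python3 -c "
from h import *
st();print(blobs(eyes.read_camera('scene')))"
```

```text
cr [ 32.6  -1.9 134.6] yaw 20.1 F [-0.   0.3  0.4] t 5.4167 w 0.04597507301285215
[([191.0, 155.2], 6), ([185.9, 172.5], 897)]
```

```bash
cat >> h.py <<'E'
def yrows(im):
    h=cv2.cvtColor(im,cv2.COLOR_RGB2HSV);m=np.zeros(im.shape[:2],np.uint8);m[90:250,130:240]=1
    y=(m>0)&(h[...,0]>22)&(h[...,0]<30)&(h[...,1]>200)&(h[...,2]>50)
    p=np.argwhere(y);r=p[:,0];lo,hi=np.percentile(r,[1,99])
    return np.array([p[:,1].mean(),lo,hi])
def face(th,Px,y,z): # battery face point (x=+32 from pivot), z along; cradle coords mm
    t=np.radians(th);return (Px+32*np.cos(t)-z*np.sin(t),y,30+32*np.sin(t)+z*np.cos(t))
Z0=None
def tilt(im,guess=(0,32)):
    ref=yrows(cv2.imread('pics/scene0.png')[...,::-1].copy())
    row=lambda th,Px,z:proj('scene',world(Q,[face(th,Px,-2,z)]))[0,1]
    from scipy.optimize import brentq
    zt,zb=[brentq(lambda z:row(0,32,z)-ref[i],-20,170) for i in(1,2)]
    c=yrows(im);r=least_squares(lambda q:[row(q[0],q[1],zt)-c[1],row(q[0],q[1],zb)-c[2]],guess)
    print("label z",round(zt,1),round(zb,1),"cols",ref.tolist(),c.tolist(),"tilt,Px",r.x.round(1),"res",r.fun.round(2));return r.x
E
python3 -c "
from h import *
im=eyes.read_camera('scene');tilt(im)"
```

```text
label z 129.1 34.1 cols [185.79582366589327, 156.0, 190.0] [185.8199105145414, 153.0, 189.0] tilt,Px [ 4.4 34. ] res [0. 0.]
```

Emit:
{"name": "jog_arm", "arguments": {
  "deltas": [
    [[0, -2, 0, 0, -0.08], [0, -2, 0, 0, -0.08], [0, -2, 0, 0, -0.08], [0, 0, 0, 0, -0.08]]
  ]
}}

```text
clock: 5.85
ee_pos: [0.6501, -0.0996, 0.1344]
tcp_rot: [-1.801, -2.574, 0.001]
contact_force: [0.4, 0.1, -0.0]
grip_width: 0.0458
grasp_force: 0.1
```

```bash
python3 -c "
from h import *
st();im=eyes.read_camera('scene');tilt(im)"
```

```text
cr [ 26.4  -2.  134.4] yaw 20.1 F [ 0.4  0.1 -0. ] t 5.85 w 0.04581895840280474
label z 129.1 34.1 cols [185.79582366589327, 156.0, 190.0] [186.0225988700565, 151.0, 188.0] tilt,Px [ 7.  33.6] res [ 0. -0.]
```

Tilting works: 7° now, and the pivot has not moved. I ease on over the balance point.

Emit:
{"name": "jog_arm", "arguments": {
  "deltas": [
    [[0, -2, 0, 0, -0.08], [0, -2, 0, 0, -0.08], [0, -2, 0, 0, -0.08], [0, -2, 0, 0, -0.08], [0, -1, 0, 0, -0.08]]
  ]
}}

```text
clock: 6.32
ee_pos: [0.6418, -0.1026, 0.1345]
tcp_rot: [-1.8, -2.574, 0.0]
contact_force: [-0.3, -0.2, -0.2]
grip_width: 0.0464
grasp_force: 0.1
```

Emit:
{"name": "jog_arm", "arguments": {
  "deltas": [
    [[0, -1, 0, 0, -0.08], [0, -1, 0, 0, -0.08], [0, -1, 0, 0, -0.08], [0, -1, 0, 0, -0.08], [0, -1, 0, 0, -0.08]]
  ]
}}

```text
clock: 6.73
ee_pos: [0.6375, -0.1041, 0.1345]
tcp_rot: [-1.8, -2.575, -0.0]
contact_force: [-0.3, -0.5, -0.4]
grip_width: 0.0459
grasp_force: 0.0
```

```bash
python3 -c "
from h import *
st();im=eyes.read_camera('scene');tilt(im)"
```

```text
cr [ 13.   -1.9 134.5] yaw 20.1 F [-0.3 -0.5 -0.4] t 6.7333 w 0.04591256223285437
label z 129.1 34.1 cols [185.79582366589327, 156.0, 190.0] [186.1237113402062, 147.0, 186.0] tilt,Px [12.9 33.8] res [0. 0.]
```

Emit:
{"name": "jog_arm", "arguments": {
  "deltas": [
    [[0, 0, 0, 0, -0.04], [0, 0, 0, 0, 0.0], [0, -0.5, 0, 0, 0.01], [0, -0.5, 0, 0, 0.01], [0, -0.5, 0, 0, 0.01]]
  ]
}}

```text
clock: 7.2
ee_pos: [0.636, -0.1046, 0.1344]
tcp_rot: [-1.8, -2.575, 0.0]
contact_force: [-0.1, -0.5, 0.1]
grip_width: 0.0425
grasp_force: 0.1
```

Emit:
{"name": "jog_arm", "arguments": {
  "deltas": [
    [[0, -0.5, 0, 0, 0.01], [0, -0.5, 0, 0, 0.01], [0, -0.5, 0, 0, 0.01], [0, 0, 0, 0, 0.01], [0, 0, 0, 0, 0.01]]
  ]
}}

```text
clock: 7.62
ee_pos: [0.6347, -0.1051, 0.1345]
tcp_rot: [1.8, 2.575, 0.0]
contact_force: [-1.0, -0.3, 1.2]
grip_width: 0.0427
grasp_force: 0.1
```

```bash
python3 -c "
from h import *
st();im=eyes.read_camera('scene');tilt(im)"
```

```text
cr [ 10.1  -2.  134.5] yaw 20.1 F [-1.  -0.3  1.2] t 7.6167 w 0.04266454020144923
label z 129.1 34.1 cols [185.79582366589327, 156.0, 190.0] [186.36046511627907, 145.0, 184.0] tilt,Px [13.3 27.1] res [0. 0.]
```

Emit:
{"name": "jog_arm", "arguments": {
  "deltas": [
    [[0, -2.5, 1, 0, -0.02], [0, -2.5, 1, 0, -0.05], [0, -2.5, 1, 0, -0.08], [0, -2.5, 1, 0, -0.12], [0, 0, 0, 0, -0.12]]
  ]
}}

```text
clock: 8.08
ee_pos: [0.6245, -0.109, 0.1302]
tcp_rot: [-1.801, -2.574, 0.001]
contact_force: [-0.5, -0.6, -0.5]
grip_width: 0.0477
grasp_force: 0.2
```

```bash
python3 -c "
from h import *
st();im=eyes.read_camera('scene');tilt(im)"
```

```text
cr [ -0.9  -2.1 130.2] yaw 20.0 F [-0.5 -0.6 -0.5] t 8.0833 w 0.04774604353263789
label z 129.1 34.1 cols [185.79582366589327, 156.0, 190.0] [186.6372045220966, 141.0, 183.0] tilt,Px [30.1 42.3] res [0. 0.]
```

```bash
cat >> h.py <<'E'
def tilt2(im,pad):
    c=yrows(im);row=lambda th,z:proj('scene',world(Q,[face(th,pad+150*np.sin(np.radians(th)),-2,z)]))[0,1]
    r=least_squares(lambda q:[row(q[0],129.1)-c[1],row(q[0],34.1)-c[2]],[30.])
    th=r.x[0];print("tilt2",th.round(1),"Px",round(pad+150*np.sin(np.radians(th)),1),"Cz",round(30+150*np.cos(np.radians(th)),1),"res",r.fun.round(2),"rows",c.round(1))
E
python3 -c "
from h import *
tilt2(eyes.read_camera('scene'),-24.8)"
```

```text
tilt2 23.0 Px 33.7 Cz 168.1 res [ 0.58 -0.27] rows [186.7 141.  183. ]
```

Emit:
{"name": "jog_arm", "arguments": {
  "deltas": [
    [[0, -2.5, 1.5, 0, -0.15], [0, -2.5, 1.5, 0, -0.19], [0, -2.5, 1.5, 0, -0.23], [0, -2.5, 1.5, 0, -0.27], [0, 0, 0, 0, -0.27]]
  ]
}}

```text
clock: 8.6
ee_pos: [0.615, -0.1124, 0.124]
tcp_rot: [-1.8, -2.573, 0.001]
contact_force: [-0.6, 0.2, -0.3]
grip_width: 0.0542
grasp_force: 0.3
```

```bash
python3 -c "
from h import *
s=st();tilt2(eyes.read_camera('scene'),tocr(s['ee_pos'])[0]-500*s['grip_width'])"
```

```text
cr [-10.9  -2.1 124. ] yaw 20.0 F [-0.6  0.2 -0.3] t 8.6 w 0.05422805677484723
tilt2 28.0 Px 32.4 Cz 162.4 res [ 0.22 -0.14] rows [186.8 139.  181. ]
```

28° and stable on the front finger. I open to full width, keeping the front finger in place, so the rear finger can swing clear.

Emit:
{"name": "jog_arm", "arguments": {
  "deltas": [
    [[0, 1, 0.7, 0, -0.33], [0, 1.5, 0.7, 0, -0.4], [0, 1.5, 0.7, 0, -0.47], [0, 1.5, 0.7, 0, -0.54], [0, 1.5, 0.7, 0, -0.61]]
  ]
}}

```text
clock: 9.07
ee_pos: [0.6228, -0.1094, 0.1209]
tcp_rot: [-1.8, -2.575, -0.0]
contact_force: [-0.4, 0.3, 0.5]
grip_width: 0.0684
grasp_force: 0.5
```

Emit:
{"name": "jog_arm", "arguments": {
  "deltas": [
    [[0, 1.5, 0.7, 0, -0.68], [0, 1.5, 0.7, 0, -0.75], [0, 1.5, 0.7, 0, -0.82], [0, 1.5, 0.7, 0, -0.89], [0, 0, 0.7, 0, -0.89]]
  ]
}}

```text
clock: 9.48
ee_pos: [0.6285, -0.1073, 0.1174]
tcp_rot: [1.8, 2.575, 0.0]
contact_force: [-1.1, -0.9, 1.5]
grip_width: 0.0807
grasp_force: 0.6
```

```bash
python3 -c "
from h import *
s=st();tilt2(eyes.read_camera('scene'),tocr(s['ee_pos'])[0]-500*s['grip_width'])"
```

```text
cr [  3.4  -1.9 117.4] yaw 20.1 F [-1.1 -0.9  1.5] t 9.4833 w 0.08071544956076988
tilt2 27.1 Px 31.3 Cz 163.6 res [ 0.28 -0.17] rows [187.2 139.  181. ]
```

Now I swing the rear finger towards +y about the front finger, with the contact held in place.

Emit:
{"name": "jog_arm", "arguments": {
  "deltas": [
    [[4.5, -1.4, 0, -6, -0.89], [4.6, -1.3, 0, -6, -0.89], [4.7, -1.3, 0, -6, -0.89], [0, 0, 0, 0, -0.89]]
  ]
}}

```text
clock: 9.87
ee_pos: [0.6181, -0.0965, 0.1175]
tcp_rot: [-1.368, -2.828, -0.001]
contact_force: [0.2, -0.0, -0.1]
grip_width: 0.0805
grasp_force: 0.3
```

```bash
cat >> h.py <<'E'
def rep():
    s=st();R=Ro.from_rotvec(s["tcp_rot"]).as_matrix();y=R[:,1];ph=np.arctan2(y[1],y[0])-Q[2]
    t=tocr(s["ee_pos"]);w=500*s["grip_width"];p=t[:2]-w*np.array([np.cos(ph),np.sin(ph)])
    cx=p[0]+11*np.sin(ph);print("phi",np.degrees(ph).round(1),"padcentre",p.round(1),"contact x",cx.round(1),"j7",round(s["joints"][6],2))
    tilt2(eyes.read_camera("scene"),cx)
E
python3 -c "
from h import *
rep()"
```

```text
cr [ -2.7  11.9 117.5] yaw 38.4 F [ 0.2 -0.  -0.1] t 9.8667 w 0.08054323378260493
phi 18.6 padcentre [-40.9  -0.9] contact x -37.4 j7 0.94
tilt2 27.4 Px 31.7 Cz 163.1 res [ 0.26 -0.16] rows [186.1 139.  181. ]
```

Emit:
{"name": "jog_arm", "arguments": {
  "deltas": [
    [[4.9, -1.2, 0, -6, -0.89], [4.9, -1.1, 0, -6, -0.89], [4.9, -1, 0, -6, -0.89], [5, -0.9, 0, -6, -0.89], [5, -0.7, 0, -6, -0.89]]
  ]
}}

```text
clock: 10.33
ee_pos: [0.5966, -0.0853, 0.1175]
tcp_rot: [0.596, 3.084, -0.0]
contact_force: [-0.8, -0.0, 0.0]
grip_width: 0.081
grasp_force: 0.4
```

```bash
python3 -c "
from h import *
rep()"
```

```text
cr [-19.1  29.6 117.5] yaw 68.1 F [-0.8 -0.   0. ] t 10.3333 w 0.08100025149236824
phi 48.3 padcentre [-46.   -0.7] contact x -37.8 j7 1.37
tilt2 27.8 Px 32.2 Cz 162.7 res [ 0.23 -0.15] rows [186.9 139.  181. ]
```

Emit:
{"name": "jog_arm", "arguments": {
  "deltas": [
    [[4.9, -0.6, 0, -6, -0.89], [4.9, -0.4, 0, -6, -0.89], [4.8, -0.2, 0, -6, -0.89], [4.6, -0.1, 0, -6, -0.89], [4.5, 0, 0, -6, -0.89]]
  ]
}}

```text
clock: 10.8
ee_pos: [0.5732, -0.0824, 0.1175]
tcp_rot: [-0.219, 3.134, -0.0]
contact_force: [-0.8, -1.5, 0.3]
grip_width: 0.0804
grasp_force: 0.4
```

```bash
python3 -c "
from h import *
rep()"
```

```text
cr [-40.1  40.2 117.5] yaw 98.0 F [-0.8 -1.5  0.3] t 10.8 w 0.08035098798272165
phi 78.2 padcentre [-48.3   0.9] contact x -37.5 j7 1.83
tilt2 27.6 Px 31.9 Cz 163.0 res [ 0.25 -0.16] rows [186.9 139.  181. ]
```

The rear finger is clear, with the lean held at 27.6°. I finish the swing and start lowering on the arc.

Emit:
{"name": "jog_arm", "arguments": {
  "deltas": [
    [[4.3, 0.1, 0, -6, -0.89], [4.2, 0.1, 0, -6, -0.89], [0, 0, 0, 0, -0.89]]
  ]
}}

```text
clock: 11.1
ee_pos: [0.5644, -0.0841, 0.1175]
tcp_rot: [0.543, -3.094, -0.0]
contact_force: [-1.0, -0.3, -1.1]
grip_width: 0.0806
grasp_force: 0.3
```

Emit:
{"name": "jog_arm", "arguments": {
  "deltas": [
    [[1.5, 0, 1, 0, -0.89], [2.2, 0, 1.4, 0, -0.89], [2.2, 0, 1.4, 0, -0.89], [2.2, 0, 1.4, 0, -0.89], [2.2, 0, 1.4, 0, -0.89]]
  ]
}}

```text
clock: 11.52
ee_pos: [0.5548, -0.0872, 0.1107]
tcp_rot: [0.545, -3.094, 0.0]
contact_force: [-1.7, -2.0, 1.3]
grip_width: 0.0805
grasp_force: 1.0
```

```bash
python3 -c "
from h import *
rep()"
```

```text
cr [-59.1  42.  110.7] yaw 110.0 F [-1.7 -2.   1.3] t 11.5167 w 0.08053960230328111
phi 90.2 padcentre [-59.    1.7] contact x -48.0 j7 2.03
tilt2 31.8 Px 31.2 Cz 157.4 res [ 0.7  -0.56] rows [187.3 137.  180. ]
```

Emit:
{"name": "jog_arm", "arguments": {
  "deltas": [
    [[2.6, 0, 1.9, 0, -0.89], [2.6, 0, 1.9, 0, -0.89], [2.6, 0, 2, 0, -0.89], [2.6, 0, 2, 0, -0.89], [2.6, 0, 2, 0, -0.89]]
  ]
}}

```text
clock: 11.98
ee_pos: [0.5423, -0.0918, 0.1008]
tcp_rot: [0.547, -3.093, 0.0]
contact_force: [-3.1, -1.9, 2.3]
grip_width: 0.0806
grasp_force: 1.7
```

```bash
python3 -c "
from h import *
rep()"
```

```text
cr [-72.4  41.9 100.8] yaw 110.1 F [-3.1 -1.9  2.3] t 11.9833 w 0.08059404876247724
phi 90.3 padcentre [-72.2   1.6] contact x -61.2 j7 2.04
tilt2 37.8 Px 30.7 Cz 148.5 res [ 0.23 -0.24] rows [187.5 136.  178. ]
```

Emit:
{"name": "jog_arm", "arguments": {
  "deltas": [
    [[2.6, 0, 2.2, 0, -0.89], [2.6, 0, 2.2, 0, -0.89], [2.4, 0, 2.2, 0, -0.89], [2, 0, 2, 0, -0.89], [0, 0, 0, 0, -0.89]]
  ]
}}

```text
clock: 12.45
ee_pos: [0.5328, -0.0949, 0.0919]
tcp_rot: [0.547, -3.092, -0.001]
contact_force: [-3.6, -2.6, 2.8]
grip_width: 0.0806
grasp_force: 2.1
```

```bash
python3 -c "
from h import *
rep()"
```

```text
cr [-82.4  42.1  91.9] yaw 110.1 F [-3.6 -2.6  2.8] t 12.45 w 0.08059359259277905
phi 90.3 padcentre [-82.2   1.8] contact x -71.2 j7 2.05
tilt2 44.0 Px 33.0 Cz 137.9 res [ 0.05 -0.06] rows [188. 136. 177.]
```

Emit:
{"name": "jog_arm", "arguments": {
  "deltas": [
    [[2.4, 0, 2.2, 0, -0.89], [2.4, 0, 2.4, 0, -0.89], [2.4, 0, 2.4, 0, -0.89], [2.4, 0, 2.6, 0, -0.89], [2.4, 0, 2.6, 0, -0.89]]
  ]
}}

```text
clock: 12.92
ee_pos: [0.5223, -0.0987, 0.0799]
tcp_rot: [0.548, -3.093, -0.0]
contact_force: [-4.2, -1.0, 1.1]
grip_width: 0.0807
grasp_force: 1.7
```

Emit:
{"name": "jog_arm", "arguments": {
  "deltas": [
    [[2.3, 0, 2.7, 0, -0.89], [2.2, 0, 2.7, 0, -0.89], [2, 0, 2.7, 0, -0.89], [0, 0, 0, 0, -0.89]]
  ]
}}

```text
clock: 13.25
ee_pos: [0.5158, -0.1011, 0.0715]
tcp_rot: [0.547, -3.093, -0.001]
contact_force: [-2.5, -1.5, -1.3]
grip_width: 0.0805
grasp_force: 1.1
```

```bash
python3 -c "
from h import *
rep()"
```

```text
cr [-100.5   42.1   71.5] yaw 110.1 F [-2.5 -1.5 -1.3] t 13.25 w 0.08053229050953686
phi 90.3 padcentre [-100.3    1.8] contact x -89.3 j7 2.06
tilt2 54.0 Px 32.1 Cz 118.1 res [ 0.11 -0.2 ] rows [188.6 136.  175. ]
```

54° with light forces. Now I slide it towards the stop at constant height.

Emit:
{"name": "jog_arm", "arguments": {
  "deltas": [
    [[-1, 0, 0, 0, -0.89], [-1.5, 0, 0, 0, -0.89], [-1.5, 0, 0, 0, -0.89], [-1.5, 0, 0, 0, -0.89], [-1.5, 0, 0, 0, -0.89]]
  ]
}}

```text
clock: 13.72
ee_pos: [0.5233, -0.0985, 0.0723]
tcp_rot: [-0.548, 3.093, 0.0]
contact_force: [-4.0, -0.6, 0.7]
grip_width: 0.0807
grasp_force: 1.7
```

```bash
python3 -c "
from h import *
rep()"
```

```text
cr [-92.6  41.9  72.3] yaw 110.1 F [-4.  -0.6  0.7] t 13.7167 w 0.08073980521120816
phi 90.3 padcentre [-92.4   1.5] contact x -81.4 j7 2.06
tilt2 54.1 Px 40.2 Cz 117.9 res [ 0.03 -0.05] rows [188.3 138.  177. ]
```

Emit:
{"name": "jog_arm", "arguments": {
  "deltas": [
    [[-2, 0, 0, 0, -0.89], [-2, 0, 0, 0, -0.89], [-2, 0, 0, 0, -0.89], [-2, 0, 0, 0, -0.89], [-2, 0, 0, 0, -0.89]]
  ]
}}

```text
clock: 14.18
ee_pos: [0.5326, -0.0952, 0.0722]
tcp_rot: [0.548, -3.093, -0.0]
contact_force: [-3.1, -0.8, 0.3]
grip_width: 0.0807
grasp_force: 1.7
```

Emit:
{"name": "jog_arm", "arguments": {
  "deltas": [
    [[-1, 0, 0, 0, -0.89], [-1, 0, 0, 0, -0.89], [-1, 0, 0, 0, -0.89], [0, 0, 0, 0, -0.89]]
  ]
}}

```text
clock: 14.52
ee_pos: [0.5355, -0.0941, 0.0722]
tcp_rot: [-0.548, 3.093, 0.0]
contact_force: [-2.2, -1.2, -0.5]
grip_width: 0.0806
grasp_force: 1.4
```

```bash
python3 -c "
from h import *
rep()"
```

```text
cr [-79.6  42.   72.2] yaw 110.1 F [-2.2 -1.2 -0.5] t 14.5167 w 0.08055601259944367
phi 90.3 padcentre [-79.4   1.7] contact x -68.4 j7 2.05
tilt2 53.4 Px 52.1 Cz 119.4 res [-0.17  0.32] rows [187.5 141.  180. ]
```

Emit:
{"name": "jog_arm", "arguments": {
  "deltas": [
    [[-1, 0, 0, 0, -0.89], [-1, 0, 0, 0, -0.89], [-1, 0, 0, 0, -0.89], [-1, 0, 0, 0, -0.89], [0, 0, 0, 0, -0.89]]
  ]
}}

```text
clock: 14.98
ee_pos: [0.5376, -0.0931, 0.0719]
tcp_rot: [0.546, -3.091, -0.001]
contact_force: [-7.5, -1.6, 1.1]
grip_width: 0.0802
grasp_force: 3.6
```

```bash
python3 -c "
from h import *
rep()"
```

```text
cr [-77.2  42.2  71.9] yaw 110.0 F [-7.5 -1.6  1.1] t 14.9833 w 0.08019058679040776
phi 90.3 padcentre [-77.    2.1] contact x -66.0 j7 2.04
tilt2 52.8 Px 53.5 Cz 120.7 res [ 0.11 -0.19] rows [187.5 141.  181. ]
```

The stop is reached (7.5 N). I now lower along the stop-constrained arc, keeping a light preload.

Emit:
{"name": "jog_arm", "arguments": {
  "deltas": [
    [[0.8, 0, 1.8, 0, -0.89], [0.8, 0, 1.8, 0, -0.89], [0.8, 0, 1.8, 0, -0.89], [0.8, 0, 1.8, 0, -0.89], [0.7, 0, 1.8, 0, -0.89]]
  ]
}}

```text
clock: 15.45
ee_pos: [0.5337, -0.0946, 0.0628]
tcp_rot: [0.546, -3.091, -0.001]
contact_force: [-7.2, -1.3, 1.8]
grip_width: 0.0805
grasp_force: 3.9
```

```bash
python3 -c "
from h import *
rep()"
```

```text
cr [-81.5  42.1  62.8] yaw 110.0 F [-7.2 -1.3  1.8] t 15.45 w 0.08054451960743209
phi 90.3 padcentre [-81.3   1.8] contact x -70.3 j7 2.05
tilt2 57.1 Px 55.7 Cz 111.4 res [ 0.15 -0.3 ] rows [187.8 142.  181. ]
```

Emit:
{"name": "jog_arm", "arguments": {
  "deltas": [
    [[0.7, 0, 2, 0, -0.89], [0.7, 0, 2, 0, -0.89], [0.6, 0, 2, 0, -0.89], [0.6, 0, 2, 0, -0.89], [0.6, 0, 2, 0, -0.89]]
  ]
}}

```text
clock: 15.92
ee_pos: [0.5302, -0.0956, 0.0525]
tcp_rot: [0.545, -3.09, -0.001]
contact_force: [-7.2, -1.3, 0.8]
grip_width: 0.0814
grasp_force: 4.1
```

```bash
python3 -c "
from h import *
rep()"
```

```text
cr [-85.1  42.3  52.5] yaw 110.0 F [-7.2 -1.3  0.8] t 15.9167 w 0.08137119711538984
phi 90.3 padcentre [-84.9   1.6] contact x -73.9 j7 2.05
tilt2 62.5 Px 59.1 Cz 99.3 res [ 0.03 -0.08] rows [187.8 144.  181. ]
```

```bash
python3 -c "
from h import *
a=cv2.cvtColor(eyes.read_camera('scene'),cv2.COLOR_RGB2BGR)[85:235,140:290]
cv2.imwrite('pics/a5.png',cv2.resize(a,None,fx=4,fy=4,interpolation=cv2.INTER_CUBIC))
for y in (82.5,97):
  for z in (52,65,75,85,95): print(y,z,((proj('scene',world(Q,[(-74,y,z),(-96,y,z)]))-[140,85])*4).round(0).tolist())
"
```

```text
82.5 52 [[348.0, 294.0], [349.0, 274.0]]
82.5 65 [[347.0, 277.0], [349.0, 257.0]]
82.5 75 [[347.0, 264.0], [348.0, 244.0]]
82.5 85 [[347.0, 251.0], [348.0, 231.0]]
82.5 95 [[346.0, 237.0], [348.0, 217.0]]
97 52 [[371.0, 294.0], [372.0, 274.0]]
97 65 [[371.0, 277.0], [372.0, 257.0]]
97 75 [[370.0, 264.0], [371.0, 244.0]]
97 85 [[370.0, 251.0], [371.0, 231.0]]
97 95 [[370.0, 238.0], [371.0, 217.0]]
```

View pics/a5.png

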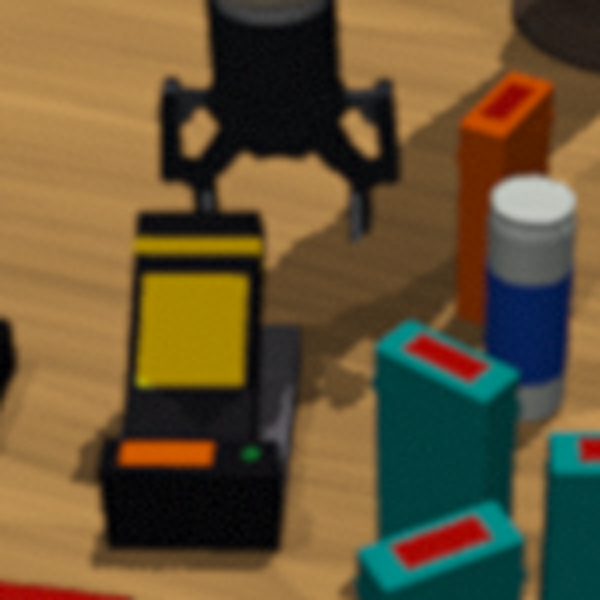

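The free finger's tip is at crop (356,242), about 33 mm above the TCP, so there is room to lower fully. The battery sits squarely with its foot at the stop. I continue.

Emit:
{"name": "jog_arm", "arguments": {
  "deltas": [
    [[0.5, 0, 2, 0, -0.89], [0.5, 0, 2, 0, -0.89], [0.5, 0, 2, 0, -0.89], [0.4, 0, 2, 0, -0.89], [0.4, 0, 2, 0, -0.89]]
  ]
}}

```text
clock: 16.43
ee_pos: [0.5277, -0.0964, 0.0423]
tcp_rot: [0.545, -3.089, -0.002]
contact_force: [-8.2, -1.1, 0.0]
grip_width: 0.0803
grasp_force: 4.2
```

```bash
python3 -c "
from h import *
rep()"
```

```text
cr [-87.7  42.5  42.3] yaw 110.0 F [-8.2 -1.1  0. ] t 16.4333 w 0.08034492641753428
phi 90.2 padcentre [-87.5   2.3] contact x -76.5 j7 2.05
tilt2 66.4 Px 61.0 Cz 89.9 res [-0.  0.] rows [188.2 145.6 181. ]
```

Emit:
{"name": "jog_arm", "arguments": {
  "deltas": [
    [[0.4, 0, 2, 0, -0.89], [0.3, 0, 2, 0, -0.89], [0.3, 0, 2, 0, -0.89], [0.2, 0, 2, 0, -0.89], [0.2, 0, 2, 0, -0.89]]
  ]
}}

```text
clock: 16.9
ee_pos: [0.526, -0.0968, 0.0322]
tcp_rot: [0.545, -3.089, -0.002]
contact_force: [-9.5, -1.2, 0.0]
grip_width: 0.0808
grasp_force: 4.4
```

```bash
python3 -c "
from h import *
rep()"
```

```text
cr [-89.4  42.6  32.2] yaw 110.0 F [-9.5 -1.2  0. ] t 16.9 w 0.08077426718563142
phi 90.2 padcentre [-89.2   2.2] contact x -78.2 j7 2.06
tilt2 69.7 Px 62.4 Cz 82.1 res [-0.04  0.13] rows [188.7 147.  181. ]
```

Emit:
{"name": "jog_arm", "arguments": {
  "deltas": [
    [[0.2, 0, 2, 0, -0.89], [0.2, 0, 2, 0, -0.89], [0.1, 0, 2, 0, -0.89], [0.1, 0, 2, 0, -0.89], [0.1, 0, 2, 0, -0.89]]
  ]
}}

```text
clock: 17.37
ee_pos: [0.5251, -0.097, 0.022]
tcp_rot: [0.545, -3.088, -0.002]
contact_force: [-8.9, -1.6, -1.1]
grip_width: 0.0806
grasp_force: 4.5
```

```bash
python3 -c "
from h import *
rep()"
```

```text
cr [-90.3  42.7  22. ] yaw 110.0 F [-8.9 -1.6 -1.1] t 17.3667 w 0.08055675956463106
phi 90.2 padcentre [-90.1   2.4] contact x -79.1 j7 2.06
tilt2 73.4 Px 64.6 Cz 72.8 res [-0.12  0.48] rows [188.9 149.  181. ]
```

Emit:
{"name": "jog_arm", "arguments": {
  "deltas": [
    [[0, 0, 2, 0, -0.89], [0, 0, 2, 0, -0.89], [0, 0, 2, 0, -0.89], [0, 0, 2, 0, -0.89], [0, 0, 2, 0, -0.89]]
  ]
}}

```text
clock: 17.83
ee_pos: [0.5249, -0.097, 0.0119]
tcp_rot: [0.545, -3.088, -0.002]
contact_force: [-8.8, -1.3, -1.2]
grip_width: 0.0807
grasp_force: 4.5
```

```bash
python3 -c "
from h import *
rep()"
```

```text
cr [-90.6  42.8  11.9] yaw 110.0 F [-8.8 -1.3 -1.2] t 17.8333 w 0.08073444331808292
phi 90.2 padcentre [-90.4   2.4] contact x -79.4 j7 2.06
tilt2 78.8 Px 67.7 Cz 59.1 res [-0.02  0.12] rows [188.7 152.  182. ]
```

Emit:
{"name": "jog_arm", "arguments": {
  "deltas": [
    [[-0.1, 0, 2, 0, -0.89], [-0.2, 0, 2, 0, -0.89], [-0.2, 0, 2, 0, -0.89], [-0.2, 0, 2, 0, -0.89], [-0.2, 0, 2, 0, -0.89]]
  ]
}}

```text
clock: 18.3
ee_pos: [0.5253, -0.0967, 0.0017]
tcp_rot: [0.544, -3.087, -0.003]
contact_force: [-9.1, -2.0, -1.9]
grip_width: 0.0806
grasp_force: 4.8
```

```bash
python3 -c "
from h import *
rep()"
```

```text
cr [-90.1  43.    1.7] yaw 110.0 F [-9.1 -2.  -1.9] t 18.3 w 0.08057675040564573
phi 90.2 padcentre [-89.9   2.7] contact x -78.9 j7 2.06
tilt2 82.1 Px 69.6 Cz 50.6 res [ 0.06 -0.39] rows [188.8 154.  183. ]
```

Emit:
{"name": "jog_arm", "arguments": {
  "deltas": [
    [[-0.3, 0, 1.6, 0, -0.89], [-0.3, 0, 1.6, 0, -0.89], [-0.3, 0, 1.6, 0, -0.89], [-0.3, 0, 1.6, 0, -0.89], [-0.3, 0, 1.6, 0, -0.89]]
  ]
}}

```text
clock: 18.77
ee_pos: [0.526, -0.0962, -0.0065]
tcp_rot: [0.544, -3.086, -0.003]
contact_force: [-9.6, -1.7, -2.6]
grip_width: 0.0806
grasp_force: 5.3
```

```bash
python3 -c "
from h import *
rep()"
```

```text
cr [-89.2  43.2  -6.5] yaw 110.0 F [-9.6 -1.7 -2.6] t 18.7667 w 0.08055335468088069
phi 90.2 padcentre [-89.    2.9] contact x -78.0 j7 2.06
tilt2 86.8 Px 71.7 Cz 38.4 res [ 0.08 -0.76] rows [189.1 157.  184. ]
```

Emit:
{"name": "jog_arm", "arguments": {
  "deltas": [
    [[-0.4, 0, 1.5, 0, -0.89], [-0.4, 0, 1.5, 0, -0.89], [-0.4, 0, 1.4, 0, -0.89], [-0.4, 0, 1.2, 0, -0.89], [-0.4, 0, 1.2, 0, -0.89]]
  ]
}}

```text
clock: 19.23
ee_pos: [0.5263, -0.096, -0.0136]
tcp_rot: [0.541, -3.084, -0.004]
contact_force: [-15.5, -3.3, -0.8]
grip_width: 0.0806
grasp_force: 0.0
```

Emit:
{"name": "jog_arm", "arguments": {
  "deltas": [
    [[-0.3, 0, 1, 0, -0.89], [-0.2, 0, 1, 0, -0.89], [-0.2, 0, 1, 0, -0.89], [0, 0, 0, 0, -0.89]]
  ]
}}

```text
clock: 19.57
ee_pos: [0.5261, -0.096, -0.0167]
tcp_rot: [0.54, -3.083, -0.004]
contact_force: [-17.1, -3.7, -1.6]
grip_width: 0.0806
grasp_force: 0.0
```

```bash
python3 -c "
from h import *
rep()"
```

```text
cr [-89.1  43.4 -16.7] yaw 109.9 F [-17.1  -3.7  -1.6] t 19.5667 w 0.08062358926728493
phi 90.1 padcentre [-89.    3.1] contact x -78.0 j7 2.06
tilt2 90.0 Px 72.0 Cz 30.0 res [ 0.04 -0.57] rows [189.2 159.  184. ]
```

Emit:
{"name": "jog_arm", "arguments": {
  "deltas": [
    [[0.6, 0, 0.8, 0, -0.89], [0.6, 0, 0.8, 0, -0.89], [0.6, 0, 0.6, 0, -0.89], [0, 0, 0, 0, -0.89]]
  ]
}}

```text
clock: 19.95
ee_pos: [0.5261, -0.0964, -0.0183]
tcp_rot: [0.542, -3.086, -0.003]
contact_force: [-14.0, -2.6, 1.7]
grip_width: 0.0804
grasp_force: 0.0
```

```bash
python3 -c "
from h import *
rep()
a=cv2.cvtColor(eyes.read_camera('scene'),cv2.COLOR_RGB2BGR)[110:240,140:240];b=cv2.cvtColor(eyes.read_camera('top'),cv2.COLOR_RGB2BGR)[120:250,280:380]
cv2.imwrite('pics/a6.png',np.hstack([cv2.resize(i,None,fx=4,fy=4,interpolation=cv2.INTER_CUBIC) for i in(b,a)]))"
```

```text
cr [-89.2  43.  -18.3] yaw 109.9 F [-14.   -2.6   1.7] t 19.95 w 0.08038432895228537
phi 90.2 padcentre [-89.1   2.8] contact x -78.1 j7 2.06
tilt2 90.0 Px 71.9 Cz 29.9 res [ 0.04 -0.59] rows [189.4 159.  184. ]
```

View pics/a6.png

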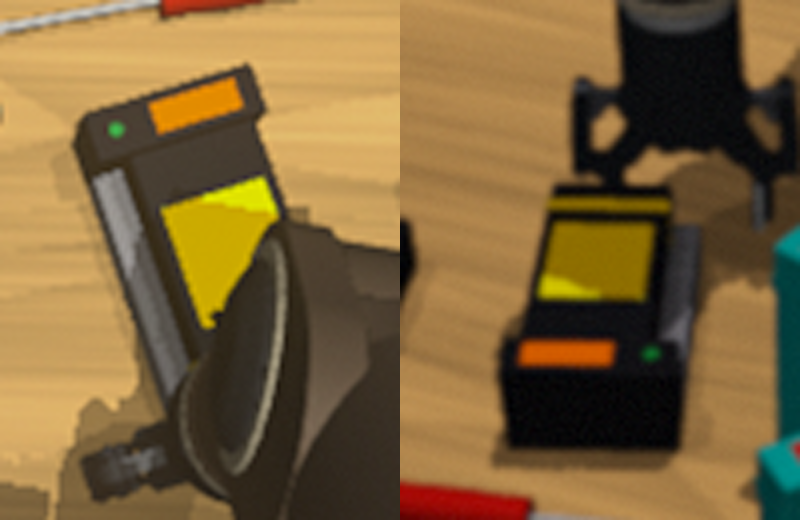

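The battery lies flat with its foot against the stop; there is no gap in the top view near crop (170,140). I back straight off, then rise.

Emit:
{"name": "jog_arm", "arguments": {
  "deltas": [
    [[1, 0, 0, 0, -0.89], [1, 0, 0, 0, -0.89], [1, 0, 0, 0, -0.89], [1, 0, 0, 0, -0.89], [2, 0, 0, 0, -0.89]]
  ]
}}

```text
clock: 20.52
ee_pos: [0.5266, -0.0975, -0.0167]
tcp_rot: [-0.548, 3.092, -0.0]
contact_force: [0.8, 0.6, -0.7]
grip_width: 0.0806
grasp_force: 0.0
```

Emit:
{"name": "jog_arm", "arguments": {
  "deltas": [
    [[6, 0, 0, 0, -0.89], [10, 0, 0, 0, -0.89], [12, 0, 0, 0, -0.89], [10, 0, 0, 0, -0.89], [6, 0, -5, 0, -0.89]]
  ]
}}

```text
clock: 20.93
ee_pos: [0.4818, -0.1135, -0.0123]
tcp_rot: [0.546, -3.092, -0.001]
contact_force: [0.2, -0.5, -0.4]
grip_width: 0.0803
grasp_force: 0.0
```

Emit:
{"name": "jog_arm", "arguments": {
  "deltas": [
    [[3, 0, -15, 0, -0.89], [5, 0, -25, 0, -0.89], [5, 0, -30, 0, -0.89], [5, 0, -30, 0, -0.89], [5, 0, -30, 0, -0.89]]
  ]
}}

```text
clock: 21.35
ee_pos: [0.4618, -0.121, 0.1199]
tcp_rot: [-0.547, 3.093, 0.0]
contact_force: [1.4, -0.3, -1.1]
grip_width: 0.0803
grasp_force: 0.0
```

Emit:
{"name": "jog_arm", "arguments": {
  "deltas": [
    [[10, 0, -30, 0, -0.89], [15, 0, -20, 0, -0.89], [10, 0, 0, 0, -0.89], [0, 0, 0, 0, -0.89], [0, 0, 0, 0, -0.89]]
  ]
}}

```text
clock: 21.77
ee_pos: [0.4292, -0.1328, 0.168]
tcp_rot: [-0.546, 3.093, 0.0]
contact_force: [1.7, -1.1, -0.2]
grip_width: 0.0806
grasp_force: 0.0
```

```bash
python3 -c "
from h import *
s=st();print(yrows(eyes.read_camera('scene')))
b=cv2.cvtColor(eyes.read_camera('top'),cv2.COLOR_RGB2BGR)[85:235,260:470]
cv2.imwrite('pics/a7.png',cv2.resize(b,None,fx=3.8,fy=3.8,interpolation=cv2.INTER_CUBIC))"
```

```text
cr [-192.7   41.5  168. ] yaw 110.0 F [ 1.7 -1.1 -0.2] t 21.7667 w 0.08055488817266238
[189.64122137 159.         184.        ]
```

View pics/a7.png

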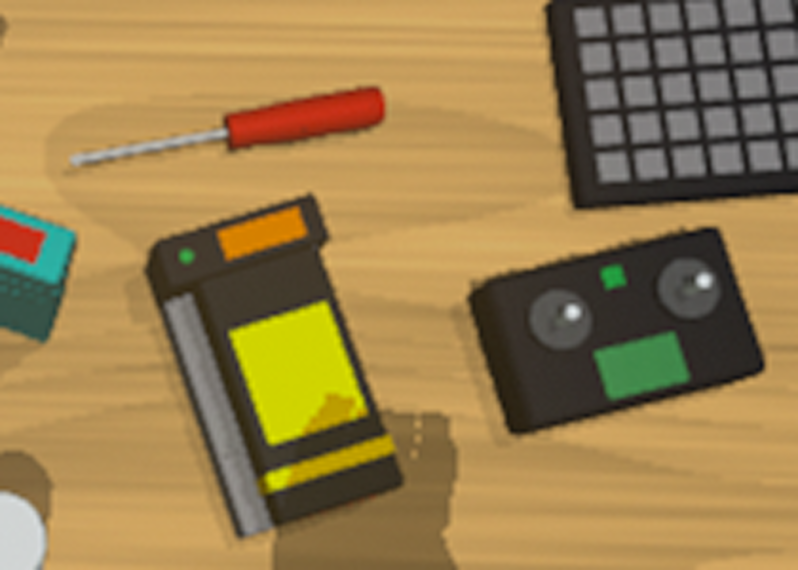

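The battery rests flat, end corners at crop (275,525) and (402,482), and the neighbours have not moved. I check the flushness by projection.

```bash
python3 -c "
from h import *
T=lambda x,y:('top',np.array([260+(x+.5)/3.8-.5,85+(y+.5)/3.8-.5]))
q,r=fit([T(275,525)+((-75,37.5,62),),T(402,482)+((-75,-37.5,62),),T(240,537)+((-75,50,30),)],Q) if 0 else (Q,0)
# stop rear top corners + near-left corner and prong corner give the cradle pose; battery end gives its own
c,rc=fit([T(150,245)+((105,50,62),),T(312,195)+((105,-50,62),),T(240,537)+((-75,50,30),),T(163,297)+((75,50,30),)],Q)
b,rb=fit([T(275,525)+((-75,37.5,62),),T(402,482)+((-75,-37.5,62),)],c)
d=b[:2]-c[:2];print(c,rc.tolist(),b,'offset u',1000*(d@[np.cos(c[2]),np.sin(c[2])]),'v',1000*(d@[-np.sin(c[2]),np.cos(c[2])]),'yaw',np.degrees(b[2]-c[2]))
"
```

```text
[ 0.62395491 -0.10565391  0.32220139] [[0.4, -1.0], [0.1, -0.5], [0.0, 0.4], [-0.6, 1.2]] [ 0.6264272  -0.1068133   0.34914983] offset u 1.9779353200482865 v -1.8825938602209922 yaw 1.5440323421316862
```

```bash
python3 -c "
from plant import bot
print(bot.hand_in())"
```

```text
the job is handed in; nothing more can be done
None
```

The battery was eased down onto its broad side on the cradle and pushed until its foot met the stop; the camera check agrees to about 2 mm. I then backed the arm clear and handed the job in at about 22 s, with the driver and transmitter undisturbed in the last picture and the can, only partly in view there, never approached.

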